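# Unstack a microwave test module onto its rest pads

### The arm

A 6-joint arm with a two-finger parallel gripper is mounted at the origin on the work surface. World frame = base frame: x ahead of the robot, y to its left, z up, the work surface at z = 0. Lengths are in m, angles in rad, forces in N, time in s.
With the tool pointing down it reaches from about 0.325 to 0.9 m from the base axis. Payload 6.1 kg.
Tool frame: the origin (TCP) lies midway between the tips of the shut fingers; the grasp point (between the pads) lies 19 mm behind it; z points along the fingers, y is the line along which they close (so a half turn about z gives the same grasp; the last joint's range is limited). The gripper opens to 85 mm and grips with 20 to 120 N. Pads are 22 mm wide; open, the fingers measure 114 mm over their backs; the gripper's body (76 mm by 85 mm) begins 54 mm behind the grasp point. The pads swing forward as they close: fully open they stand 13 mm farther back than shut.
Start: joints at [-1.465, 0.22, 1.526, -0, 1.395, -0.126], TCP at [0.144, -0.608, 0.231] pointing down, gripper open.
Joint ranges: [-2.98, 2.98], [-0.91, 2.08], [0.09, 2.57], [-1.24, 4.39], [0.2, 2.65], [-2.68, 2.68]. Speed limits (rad/s): [2.57, 2.57, 3.01, 3.14, 3.14, 3.14].

### API

Orientations are given as [roll, pitch, yaw] about the fixed x, y, z axes, in that order (R = Rz(yaw) Ry(pitch) Rx(roll)).
In Python, from plant import movep, move_l, set_joints, gripper_to, hold, inverse_kinematics, observe, get_image, get_calibration, Unreachable, job_done gives the robot as it stands. Calls block until the motion is done:
- movep(position, orientation): joint-space move of the TCP to a pose.
- move_l(position, feed=0.15, rotation=None, max_force=None): straight line of the TCP; rotation=None keeps the orientation; feed is the mean speed in m/s. With max_force (N) it stops when the force on the tool has changed by that much, and returns True; else False.
- set_joints(angles): joint-space move.
- gripper_to(opening, f_grip=None): finger opening in m; f_grip is the grip in N (None keeps the last); returns when the fingers have stopped.
- hold(seconds).
- inverse_kinematics(position, orientation): joint angles nearest the present ones, or None.
- observe(): the state.
- get_image(name): name is "scene" or "top" or "wrist"; returns (picture, depth): 384x512x3 uint8, red, green, blue; 384x512 float32, m along the optical axis (not along the pixel's ray), 0 where there is no reading.
- get_calibration(name): a dict with "intrinsics" (3x3 intrinsics, pixels), "world_from_camera" (4x4, takes a point from camera to world coordinates). Camera axes: x right, y down, z forward; pixel columns grow to the right and rows downward; lengths in m; the calibration is good to about 2 mm. The wrist camera is an equidistant fisheye: a pixel r from the principal point sees the ray r / f radians off the axis. A picture is of the moment at which its call begins: read the wrist's pose just before it. get_calibration takes no time and is no camera call; for the wrist camera it gives the pose at the moment of the call.
A pose or a line that the arm cannot do raises Unreachable and nothing moves.
- job_done(): hands the job in; it is judged then, once.
The state is a dict: "time_s": time; "q": joint angles; "joint_velocities": joint speeds; "joint_torque": joint torques, N m; "eef_pos": TCP position; "tcp_rot": TCP orientation; "ft_force": force on the tool from outside, world axes, zero at the start; "torque": the same for the moment, N m; "opening": finger opening in m; "grasp_force": force on a finger pad.
Only numpy, scipy, OpenCV 4.12 (cv2) and the standard library are available. Lean on these libraries where they do the work, as an engineer would, in place of code of your own. Each camera call takes 0.05 s, during which the arm holds its last target. There are 200 camera calls.

### The job

Take the stacked test module apart from the top down (hex nut, brass collar, housing, heat sink) and set each piece, right way up, in the middle of the pink pad that carries its own imprint, with the housing and the heat sink squared up with their imprints. Lower the pieces onto the pads, do not drop them, and do not shift the glass dish of screws or the yellow meter.

Things in the scene. Friction and masses are not known exactly. Their poses are not given: they have to be found in the camera images.
- nut: Hexagonal steel clamping nut, top of the stack: 26 mm across flats, 24 mm high, a dark bore drawn in its top (solid). Origin: centre of its underside; z up; two of its flats face its +y and -y. About 0.1 kg.
- collar: Round brass collar under the nut: 46 mm outside diameter, 14 mm high, with a 16 mm hole that the nut covers. Origin: centre of its underside; z up. About 0.17 kg.
- housing: Square aluminium module housing under the collar: body 52 x 52 mm, 20 mm high. Two brass connectors, 8 mm thick and 9 mm long, stick out at half height from its +x face and two from its -x face (70 mm overall along x); its +y and -y faces are plain, 52 mm apart. Origin: centre of its underside; z up. About 0.11 kg.
- heat_sink: Dark rectangular heat-sink block, bottom of the stack: 120 mm along x, 60 mm along y, 18 mm high, pale stripes near both ends. Stands on the 5 mm steel work plate (plate top at z = 0.005). Origin: centre of its underside; z up. About 0.3 kg. The four pieces lie loosely on one another, nothing is fastened; the stack is 76 mm high.
- pad_nut: Pink foam rest pad for the nut, fixed to the work plate: hexagonal, 50 mm across flats, 6 mm thick, with a flat darker hexagonal imprint. Firm and flat, no lip. Origin: centre of its underside at z = 0.005, so its top is at z = 0.011.
- pad_collar: Pink foam rest pad for the collar, fixed: round, 70 mm diameter, 6 mm thick, with a darker round imprint. Origin: centre of its underside (z = 0.005).
- pad_housing: Pink foam rest pad for the housing, fixed: rectangular, 94 mm along x, 76 mm along y, 6 mm thick; its darker imprint shows a square with connector stubs towards +x and -x. Origin: centre of its underside (z = 0.005).
- pad_heat_sink: Pink foam rest pad for the heat sink, fixed: the largest, 144 mm along x, 84 mm along y, 6 mm thick, with a darker 122 x 62 mm imprint. Origin: centre of its underside (z = 0.005).
- dish: Small open glass dish of screws, loose, 48 mm diameter, 18 mm high, among the pads. To be left alone. Origin: centre of its underside.
- meter: Yellow hand-held multimeter lying face up on the robot's right, loose, 190 mm along x, 90 mm along y, 50 mm high. To be left alone. Origin: centre of its underside.
Things that resemble listed ones, but are neither listed nor needed, are in the scene too. What is shaped like the housing but blue or orange is not meant.

How it is judged:
By the outcome, as a careful person would: the job done as asked, in the order asked, and still so for the second after the job is handed in, with the robot touching nothing.
It also fails if it takes over 120 s, if anything falls off the work surface, if the arm or the gripper's body presses on something with over 40 N, if the wrist force passes 120 N, or if a joint passes its speed limit or range.

## Working session

There is one attempt and no reset: what is moved stays moved. The work goes in short steps, each a Python script; the robot and the scene stay as the last script left them, time stands still between calls to the robot, and variables do not carry over. Pictures are saved under pics/ and viewed, at most 14 in all, crops included, and the job is handed in when it is done.

```bash
mkdir -p pics; ls; python3 - <<'E'
from plant import *
import cv2,numpy as np
for n in ("top","scene"):
    p,d=get_image(n); c=get_calibration(n)
    cv2.imwrite(f"pics/{n}0.png",cv2.resize(p[:,:,::-1],None,fx=1.5,fy=1.5,interpolation=cv2.INTER_CUBIC)); np.savez(f"{n}0.npz",p=p,d=d,K=c["intrinsics"],T=c["world_from_camera"])
    print(n,np.round(c["intrinsics"],1).tolist(),np.round(c["world_from_camera"],3).tolist(),(d==0).mean())
E
```

```text
pics
top [[395.0, 0.0, 254.9], [0.0, 395.0, 188.0], [0.0, 0.0, 1.0]] [[0.023, -0.989, 0.145, 0.267], [-0.999, -0.026, -0.019, -0.091], [0.023, -0.145, -0.989, 1.096], [0.0, 0.0, 0.0, 1.0]] 0.0038604736328125
scene [[391.2, 0.0, 259.3], [0.0, 391.2, 193.3], [0.0, 0.0, 1.0]] [[0.784, 0.51, -0.353, 0.765], [0.62, -0.637, 0.459, -0.51], [0.009, -0.579, -0.815, 0.83], [0.0, 0.0, 0.0, 1.0]] 0.004079182942708333
```

View pics/top0.png

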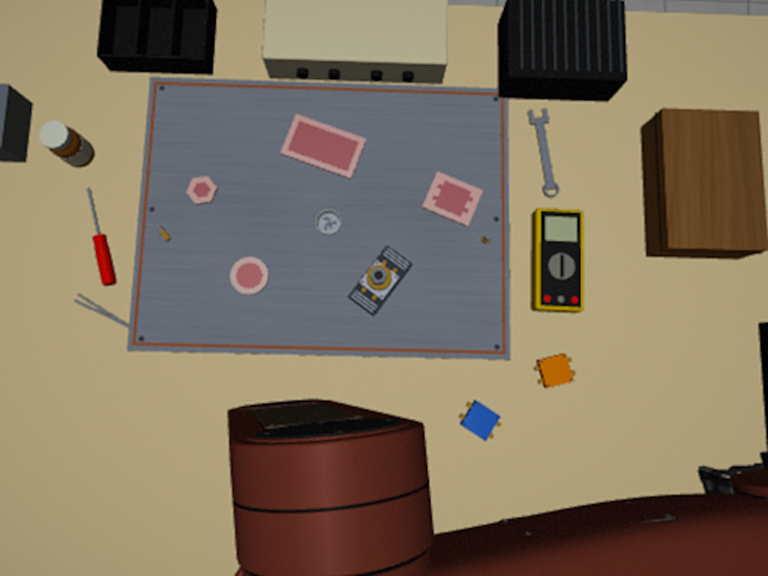

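View pics/scene0.png

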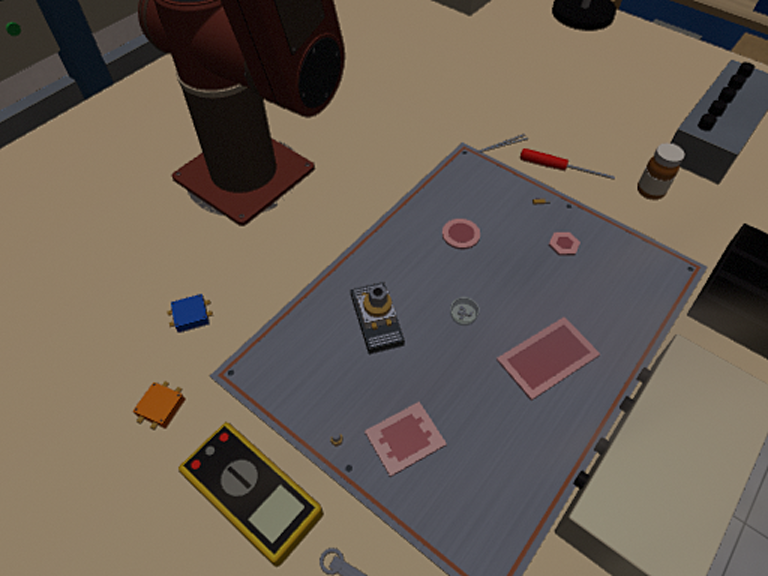

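The top view (pixels in the 1.5x picture) shows the stack at (380,280) and the dish at (328,222). The pads are at (202,190) for the nut, (249,275) for the collar, (452,198) for the housing and (323,146) for the heat sink. The blue (480,420) and orange (555,371) housings are decoys: the aluminium one meant is in the stack. The scene view agrees.

```bash
cat > h.py <<'E'
import numpy as np,cv2
from plant import *
def rays(uv,K,T,fish=False):
    uv=np.atleast_2d(np.asarray(uv,float)); x=(uv[:,0]-K[0,2])/K[0,0]; y=(uv[:,1]-K[1,2])/K[1,1]
    if fish:
        r=np.hypot(x,y)+1e-12; d=np.c_[x/r*np.sin(r),y/r*np.sin(r),np.cos(r)]
    else: d=np.c_[x,y,np.ones_like(x)]
    return d@T[:3,:3].T
def plane(uv,z,K,T,fish=False):
    d=rays(uv,K,T,fish); o=T[:3,3]; return (o+d*((z-o[2])/d[:,2])[:,None])[:,:2]
def snap(n):
    c=get_calibration(n); p,d=get_image(n); return p,d,np.array(c["intrinsics"]),np.array(c["world_from_camera"])
def pinkmask(p):
    h=cv2.cvtColor(p,cv2.COLOR_RGB2HSV); return (((h[...,0]>165)|(h[...,0]<8))&(h[...,1]>35)&(h[...,1]<170)&(h[...,2]>110)).astype(np.uint8)
def pads(p,K,T,fish=False,amin=100):
    m=pinkmask(p); m=cv2.morphologyEx(m,cv2.MORPH_CLOSE,np.ones((3,3)))
    out=[]
    for c in cv2.findContours(m,cv2.RETR_EXTERNAL,cv2.CHAIN_APPROX_NONE)[0]:
        if cv2.contourArea(c)<amin: continue
        w=plane(c[:,0],.011,K,T,fish); r=cv2.minAreaRect((w*1000).astype(np.float32))
        M=cv2.moments((w*1000).astype(np.float32)); cen=(M['m10']/M['m00'],M['m01']/M['m00'])
        (a,b),ang=r[1],r[2]
        if a<b: ang+=90; a,b=b,a
        out.append((c[:,0].mean(0).round(1),np.round(r[0],1),np.round(cen,1),round(a,1),round(b,1),round((ang+90)%180-90,1)))
    return out
E
python3 - <<'E'
from h import *
for n in ("top","scene"):
    z=np.load(n+"0.npz"); print(n)
    for o in pads(z['p'],z['K'],z['T']): print(*o)
z=np.load("top0.npz"); print("nut top",plane([[378/1.5,275/1.5]],.081,z['K'],z['T'])); print("sink",plane([[380/1.5,281/1.5]],.023,z['K'],z['T']))
print("dish",plane([[328/1.5,222/1.5]],.023,z['K'],z['T']))
c=get_calibration("wrist");print(np.round(c["intrinsics"],1),np.round(c["world_from_camera"],3),observe()['eef_pos'],observe()['tcp_rot'],observe()['time_s'])
E
```

```text
top
[215.3 316.2] [ 79.6 -13.2] [ 94.4 -13.7] 102.4 29.2 2.3
[165.8 183.3] [433.  134.5] [433.2 134.9] 66.4 64.5 -88.4
[334.8 163.9] [ 503.4 -336. ] [ 530.5 -336.1] 270.2 5.8 -0.3
[133.9 126.3] [594.3 233.5] [594.1 233.5] 54.4 48.7 41.8
[301.2 132.2] [ 591.1 -239.9] [ 591.1 -240. ] 93.1 76.9 68.4
[214.8  97. ] [687.5   9. ] [687.7   8.7] 144.6 85.4 71.4
scene
[268.9 292.1] [ 590.1 -240.5] [ 590.3 -240.2] 95.0 76.0 68.1
[364.9 237.6] [687.   9.] [686.9   8.7] 144.1 84.1 71.4
[376.3 161.4] [594.1 234.3] [593.5 234.2] 52.8 46.2 38.7
[307.2 154.8] [432.8 135.1] [432.  135.6] 67.4 65.5 38.7
nut top [[ 0.42861861 -0.10273881]]
sink [[ 0.42681232 -0.10735139]]
dish [[ 0.5348512  -0.00827954]]
[[297.3   0.  258.9]
 [  0.  297.3 189.6]
 [  0.    0.    1. ]] [[ 0.229 -0.928 -0.292  0.219]
 [-0.973 -0.219 -0.068 -0.591]
 [-0.001  0.3   -0.954  0.373]
 [ 0.     0.     0.     1.   ]] [ 0.14351828 -0.60774076  0.23029752] [-3.13985200e+00 -2.38992115e-04  2.31796721e-01] 0.1
```

```bash
python3 - <<'E'
from h import *
yaw=np.radians(-43); c=np.array([.428,-.104])
for k in (yaw,yaw+np.pi): print(np.degrees(k),inverse_kinematics([*c,.2],[np.pi,0,k]))
p0=c-0.0*np.array([np.cos(yaw),np.sin(yaw)])
movep([*p0,.235],[np.pi,0,yaw])
p,d,K,T=snap("wrist"); np.savez("w1.npz",p=p,d=d,K=K,T=T); print(T[:3,3],observe()['eef_pos'],observe()['time_s'])
cv2.imwrite("pics/w1.png",cv2.resize(p[:,:,::-1],None,fx=1.5,fy=1.5,interpolation=cv2.INTER_CUBIC))
E
```

```text
-43.0 [-4.17783912e-01 -2.12204294e-01  2.02007566e+00 -4.44089210e-16
  1.33372129e+00  1.90350399e+00]
137.0 [-0.41778391 -0.21220429  2.02007566  0.          1.33372129 -1.23808866]
[ 0.48497401 -0.15703207  0.37796595] [ 0.4280835  -0.10458235  0.235079  ] 2.2333
```

View pics/w1.png

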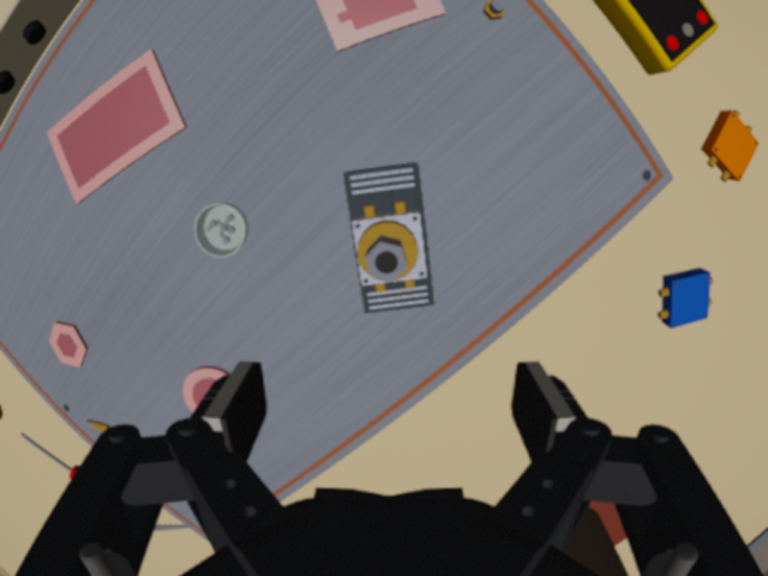

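The wrist view shows the stack at about (388,240) in the 1.5x picture: sink corners (346,172), (416,163), (433,303) and (365,312), brass collar at (388,250), nut at (386,257). I'll enlarge the crop, which also confirms the aluminium housing.

```bash
python3 - <<'E'
from h import *
z=np.load("w1.npz"); p=z['p']; c=p[100:215,215:305]
cv2.imwrite("pics/w1c.png",cv2.resize(c[:,:,::-1],None,fx=5,fy=5,interpolation=cv2.INTER_CUBIC))
E
```

```text
(no output)
```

View pics/w1c.png

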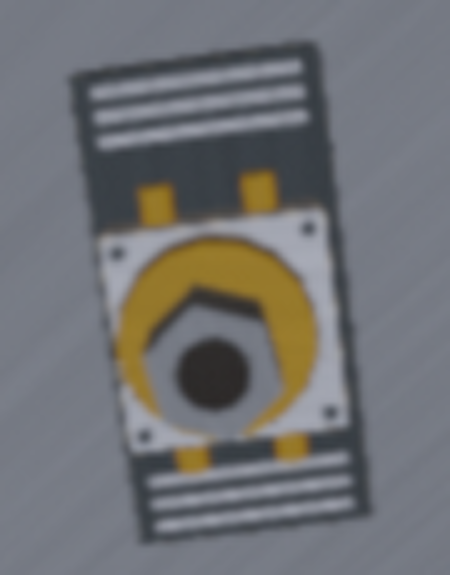

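```bash
python3 - <<'E'
from h import *
z=np.load("w1.npz"); K,T=z['K'],z['T']
f=lambda c,h:plane((np.array(c)+.5)/5-.5+[215,100],h,K,T,True)*1000
def edges(w): return np.round([[np.hypot(*e),np.degrees(np.arctan2(e[1],e[0]))] for e in np.roll(w,-1,0)-w],1).tolist()
for n,c,h in [("sink",[(70,75),(316,43),(370,513),(143,542)],.023),("hous corners",[(98,236),(325,207),(350,430),(130,452)],.043),("holes",[(117,254),(308,229),(330,412),(145,436)],.043),
 ("nut",[(147,352),(205,303),(267,318),(284,388),(228,437),(165,415)],.081),("bore",[(212,374)],.081)]:
    w=f(c,h); print(n,w.mean(0).round(1),edges(w))
# collar: fit brass contour blob at .057
p=z['p']; h=cv2.cvtColor(p,cv2.COLOR_RGB2HSV)
# nut bore by threshold
g=cv2.cvtColor(p,cv2.COLOR_RGB2GRAY); sub=(g[165:185,245:270]<70).astype(np.uint8)
n,l,s,c=cv2.connectedComponentsWithStats(sub); 
for i in range(1,n): print("dark",s[i],c[i]+[245,165],(plane([c[i]+[245,165]],.081,K,T,True)*1000).round(1))
# left/right/upper collar rim points
w=f([(118,345),(135,290),(165,252),(210,236),(255,246),(295,282),(318,335)],.057)
A=np.c_[2*w,np.ones(len(w))]; s=np.linalg.lstsq(A,(w**2).sum(1),rcond=None)[0]; print("collar",s[:2],np.sqrt(s[2]+s[:2]@s[:2]))
for o in pads(p,K,T,True): print(*o)
E
```

```text
sink [ 430.4 -107.9] [[58.8, -125.7], [118.6, 144.5], [58.4, 54.7], [119.0, -35.4]]
hous corners [ 427.9 -105.5] [[52.1, -125.7], [53.3, 144.3], [52.2, 52.9], [52.0, -35.9]]
holes [ 427.8 -105.2] [[43.9, -125.5], [43.7, 144.6], [43.9, 54.7], [43.9, -35.4]]
nut [ 430.1 -104.6] [[15.8, -92.4], [13.0, -146.9], [15.3, 150.8], [15.7, 89.4], [14.0, 26.9], [14.0, -28.2]]
bore [ 430.  -103.3] [[0.0, 0.0]]
dark [1 0 2 2 2] [246.5 165.5] [[ 444.2 -101.9]]
dark [  6   3  14  14 152] [257.34210526 174.5       ] [[ 429.6 -103.5]]
collar [ 431.01850262 -105.82492264] 21.840807780091488
[225.9 297.9] [306.6  91.7] [306.6  93. ] 191.4 7.0 90.0
[133.1 256.3] [455.3 135.4] [453.9 135.8] 67.7 27.5 -85.8
[ 29.  260.8] [590.3 329.4] [591.5 329.6] 176.4 9.6 1.0
[ 44.7 229.3] [594.4 231.7] [594.5 232.1] 56.7 51.8 -79.2
[77.  84.1] [688.1   7.4] [687.9   7.4] 145.5 85.7 71.5
[373.1 138.4] [ 403.9 -184.9] [ 343.  -246.6] 308.5 202.1 -89.9
[251.3  10.5] [ 567.  -224.5] [ 575.2 -225.2] 101.9 45.2 46.4
[28.2 49.2] [803.1  28.6] [802.6  26.3] 192.8 8.3 89.8
```

Sizes check out: sink 119x59, housing 52x52, hole spacing 44, nut edges about 15 mm. Stack yaw is -35.4° and the nut's flats run at -30°. Nut first.

```bash
cat >> h.py <<'E'
D=np.radians
def pick(xy,zt,yaw,pre,force,name):
    movep([*xy,.16],[np.pi,0,D(yaw)]); gripper_to(pre)
    move_l([*xy,zt+.015],feed=.2); hit=move_l([*xy,zt],feed=.05,max_force=8)
    gripper_to(0,force); o=observe(); print(name,"hit",hit,"open",o['opening'],"gf",o['grasp_force'],o['eef_pos'].round(4) if hasattr(o['eef_pos'],'round') else o['eef_pos'])
    move_l([*xy,zt+.03],feed=.08); move_l([*xy,.22],feed=.25); o=observe(); print("lifted",o['opening'],np.round(o['ft_force'],2),o['time_s'])
def look(xy,yaw,tag,z=.235):
    movep([*xy,z],[np.pi,0,D(yaw)]); p,d,K,T=snap("wrist"); np.savez(tag+".npz",p=p,d=d,K=K,T=T)
    for o in pads(p,K,T,True):
        if np.hypot(*(o[1]/1000-xy))<.03: print("pad",*o)
def place(xy,yaw,zt,opening):
    movep([*xy,zt+.06],[np.pi,0,D(yaw)]); move_l([*xy,zt+.008],feed=.12); hold(.2)
    hit=move_l([*xy,zt-.002],feed=.015,max_force=3); o=observe(); print("touch",hit,np.round(o['eef_pos'],4),np.round(o['ft_force'],1))
    gripper_to(opening); z=o['eef_pos'][2]; move_l([*xy,z+.04],feed=.1); move_l([*xy,.2],feed=.25); print(observe()['time_s'])
E
python3 - <<'E'
from h import *
pick([.4298,-.1038],.060,-30,.05,40,"nut")
for y in (30,90,-30,-90): print(y,inverse_kinematics([.594,.234,.2],[np.pi,0,D(y)]))
look([.594,.234],30,"wn")
p=np.load("wn.npz")['p']; cv2.imwrite("pics/wn.png",cv2.resize(p[90:340,130:390,::-1],None,fx=2.3,fy=2.3,interpolation=cv2.INTER_CUBIC))
E
```

```text
nut hit False open 0.02528670382356787 gf 39.66311665833928 [ 0.4302 -0.1039  0.0604]
lifted 0.025528025264872887 [-0.48  0.23 -1.84] 5.6333
30 [ 2.51843024e-01  2.74121866e-01  1.52197635e+00 -4.44089210e-16
  1.34549444e+00  1.29904057e+00]
90 [ 2.51843024e-01  2.74121866e-01  1.52197635e+00 -4.44089210e-16
  1.34549444e+00  2.51843024e-01]
-30 [ 2.51843024e-01  2.74121866e-01  1.52197635e+00 -4.44089210e-16
  1.34549444e+00  2.34623813e+00]
-90 None
pad [258.4 159.3] [594.4 232.5] [594.8 232.7] 55.1 48.2 40.5
```

View pics/wn.png

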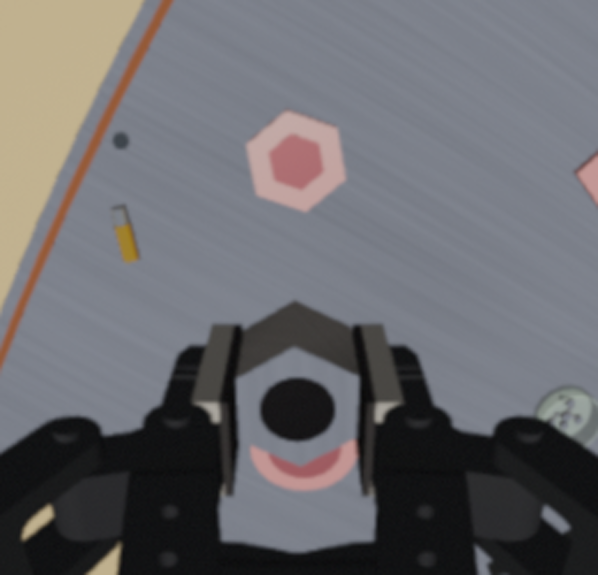

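The nut is gripped straight on its flats. The pad's edges run at about 40.5°, centre about (594.2, 233.3). Placing it, then taking the collar.

```bash
python3 - <<'E'
from h import *
place([.5942,.2333],40.5,.014,.045)
look([.5942,.2333],40.5,"wn2")
look([.430,-.105],-35.4,"ws2")
a=np.load("wn2.npz")['p'][120:195,215:305,::-1]; b=np.load("ws2.npz")['p'][100:215,215:305,::-1]
r=lambda i:cv2.resize(i,None,fx=4,fy=4,interpolation=cv2.INTER_CUBIC)
a=cv2.copyMakeBorder(r(a),0,160,0,0,cv2.BORDER_CONSTANT); cv2.imwrite("pics/n2.png",np.hstack([a,r(b)]))
E
```

```text
touch True [0.5941 0.2333 0.0145] [ 0.4 -0.5  4.8]
10.6917
pad [258.8 160.2] [594.8 232.3] [595.  232.9] 55.4 48.0 39.6
```

View pics/n2.png

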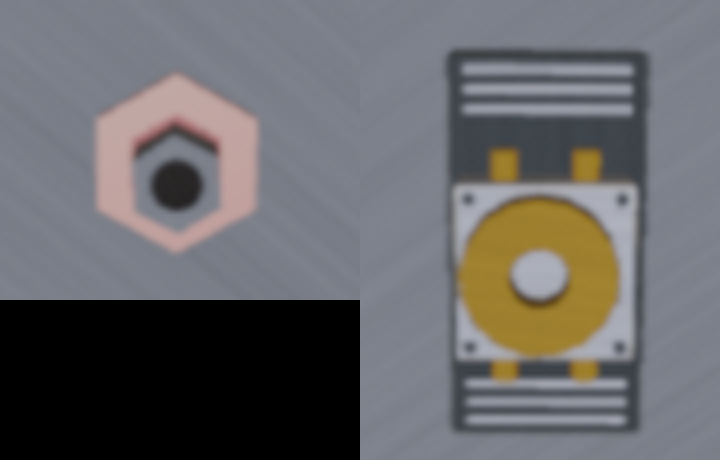

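The nut (bore at (177,186)) sits aligned on its pad. The collar is at (539,276), and the housing and sink are square at -35.4°. Numbers next.

```bash
python3 - <<'E'
from h import *
z=np.load("wn2.npz"); K,T=z['K'],z['T']
f=lambda c,h,o:plane((np.array(c,float)+.5)/4-.5+o,h,K,T,True)*1000
print("bore",f([(177,186)],.035,[215,120]))
print("pad v",f([(177,73),(258,120),(257,210),(178,252),(97,212),(96,120)],.011,[215,120]).mean(0))
z=np.load("ws2.npz"); K,T=z['K'],z['T']; p=z['p']; h=cv2.cvtColor(p,cv2.COLOR_RGB2HSV)
m=((h[...,0]>12)&(h[...,0]<32)&(h[...,1]>140)).astype(np.uint8); m[:146]=0;m[192:]=0;m[:,:238]=0;m[:,284:]=0
c=max(cv2.findContours(m,cv2.RETR_EXTERNAL,cv2.CHAIN_APPROX_NONE)[0],key=cv2.contourArea)
w=(plane(c[:,0],.057,K,T,True)*1000).astype(np.float32); c0,r=cv2.minEnclosingCircle(w); e=cv2.fitEllipse(w); print("collar",c0,r,e)
g=lambda c,h:f(np.array(c,float)-[360,0],h,[215,100])
for n,c,h in [("holes",[(469,200),(622,200),(620,348),(470,348)],.043),("sink",[(449,51),(647,52),(637,430),(454,430)],.023)]:
    w=g(c,h); e=np.roll(w,-1,0)-w; print(n,w.mean(0).round(1),np.hypot(*e.T).round(1),np.degrees(np.arctan2(e[:,1],e[:,0])).round(1))
E
```

```text
bore [[593.64737228 231.63557387]]
pad v [594.61559975 232.38965591]
collar (431.0928649902344, -105.20426177978516) 21.851802825927734 ((430.9364013671875, -105.39665222167969), (41.586116790771484, 42.79658126831055), 52.58256149291992)
holes [ 427.5 -105.2] [43.6 44.2 44.2 44.1] [-125.3  144.9   54.7  -35.8]
sink [ 430.5 -108.1] [ 58.6 119.1  58.5 119.3] [-125.5  144.4   54.6  -35.6]
```

The nut is within about 1.2 mm of its pad's middle. Collar next.

```bash
python3 - <<'E'
from h import *
pick([.431,-.1053],.0445,-35.4,.062,45,"collar")
look([.4328,.135],0,"wc")
E
```

```text
collar hit False open 0.04350831905091287 gf 45.36249512806535 [ 0.4313 -0.1055  0.0452]
lifted 0.04355291106618112 [ 0.33  0.14 -3.06] 15.8333
pad [259.6 160.3] [429.9 132.7] [430.2 132.4] 66.6 59.1 -71.5
```

```bash
python3 - <<'E'
from h import *
p=np.load("wc.npz")['p']; cv2.imwrite("pics/wc.png",cv2.resize(p[90:340,130:390,::-1],None,fx=2.3,fy=2.3,interpolation=cv2.INTER_CUBIC))
E
```

```text
(no output)
```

View pics/wc.png

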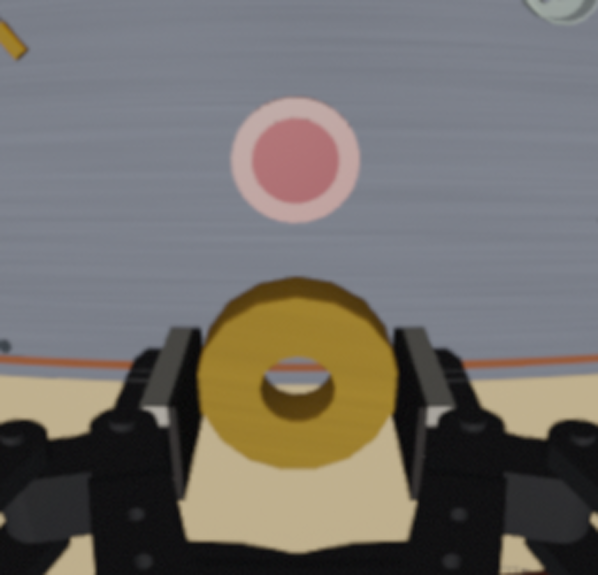

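The collar hangs level and centred between the fingers; the pad circle is centred at (295,160).

```bash
python3 - <<'E'
from h import *
z=np.load("wc.npz"); K,T=z['K'],z['T']
w=plane((np.array([(231,159),(360,159),(295,96),(295,223)],float)+.5)/2.3-.5+[130,90],.011,K,T,True)*1000
print(w.round(1),(w[0]+w[1])/2,(w[2]+w[3])/2)
place([.4328,.1347],0,.0125,.062)
look([.4328,.1347],0,"wc2")
look([.4285,-.106],-35.4,"ws3")
a=np.load("wc2.npz")['p'][120:195,215:305,::-1]; b=np.load("ws3.npz")['p'][100:215,215:305,::-1]
r=lambda i:cv2.resize(i,None,fx=4,fy=4,interpolation=cv2.INTER_CUBIC)
a=cv2.copyMakeBorder(r(a),0,160,0,0,cv2.BORDER_CONSTANT); cv2.imwrite("pics/c2.png",np.hstack([a,r(b)]))
E
```

```text
[[435.  169.7]
 [434.9  99.2]
 [469.4 134.6]
 [398.3 134.8]] [434.9242477 134.4114085] [433.84409232 134.68694788]
touch True [0.4328 0.1347 0.0132] [-0.4  0.3  3.8]
20.425
pad [259.8 161.3] [430.  132.5] [430.3 132.5] 66.9 59.3 -63.3
```

View pics/c2.png

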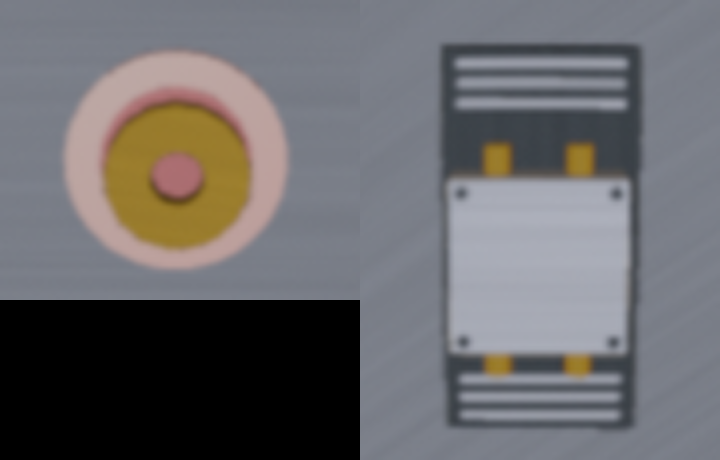

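```bash
python3 - <<'E'
from h import *
z=np.load("wc2.npz"); K,T=z['K'],z['T']
f=lambda c,h,o=[215,120]:plane((np.array(c,float)+.5)/4-.5+o,h,K,T,True)*1000
print("collar",f([(105,178),(251,178),(178,107),(178,249)],.025).round(1))
print("pad",f([(64,160),(289,160),(176,51),(176,269)],.011).round(1)); print("imprint top,collar base top",f([(176,87),(176,98)],.011))
z=np.load("ws3.npz"); K,T=z['K'],z['T']
for n,c,h in [("holes",[(461,194),(616,194),(613,342),(463,342)],.043),("corners",[(447,179),(630,178),(628,353),(449,354)],.043),("sink",[(442,46),(641,46),(634,426),(447,427)],.023)]:
    w=f(np.array(c)-[360,0],h,[215,100]); e=np.roll(w,-1,0)-w; print(n,w.mean(0).round(1),np.hypot(*e.T).round(1),np.degrees(np.arctan2(e[:,1],e[:,0])).round(1))
E
```

```text
collar [[431.8 156.1]
 [431.7 111.8]
 [453.5 133.9]
 [409.3 133.9]]
pad [[434.5 169.8]
 [434.5  99. ]
 [468.8 134.5]
 [398.6 134.6]]
imprint top,collar base top [[457.54366431 134.52019832]
 [454.08233789 134.52185406]]
holes [ 427.8 -105.2] [44.  43.9 44.  43.9] [-125.4  144.4   54.6  -35.5]
corners [ 428.1 -105.5] [51.9 52.  52.7 52. ] [-125.   145.1   55.   -35.8]
sink [ 430.2 -108. ] [ 58.7 119.3  59.6 119.5] [-125.3  144.7   54.9  -35.7]
```

The collar sits about 2.4 mm off along x. I'll re-grip it in place, shift it by the measured difference, and then go on to the housing.

```bash
python3 - <<'E'
from h import *
a=[.4328,.1347]; movep([*a,.07],[np.pi,0,0]); move_l([*a,.0132],feed=.1,max_force=8); gripper_to(0,45); move_l([*a,.018],feed=.05)
b=[.4352,.1351]; move_l([*b,.018],feed=.05); print(move_l([*b,.011],feed=.015,max_force=3),observe()['eef_pos']); gripper_to(.062); move_l([*b,.05],feed=.1); move_l([*b,.16],feed=.25)
look([.4340,.1347],0,"wc3"); pick([.4279,-.1054],.0235,-35.5,.07,45,"housing")
look([.5906,-.2402],68.2,"wh")
a=np.load("wc3.npz")['p'][120:195,215:305,::-1]; b=np.load("wh.npz")['p'][100:300,170:350,::-1]
r=lambda i,k:cv2.resize(i,None,fx=k,fy=k,interpolation=cv2.INTER_CUBIC)
a=cv2.copyMakeBorder(r(a,4),0,200,0,0,cv2.BORDER_CONSTANT); cv2.imwrite("pics/c3.png",np.hstack([a,r(b,2.5)]))
E
```

```text
True [0.43532387 0.13510218 0.01463415]
pad [260.5 161.4] [430.2 132.7] [430.5 132.5] 66.9 59.4 -62.9
housing hit False open 0.05081189464325838 gf 47.71368205547333 [ 0.4283 -0.1056  0.0239]
lifted 0.050924182177824864 [-0.28 -0.11 -1.06] 30.7
pad [260.4 160.6] [ 591.6 -241.8] [ 591.8 -242.5] 92.1 75.1 68.2
```

View pics/c3.png

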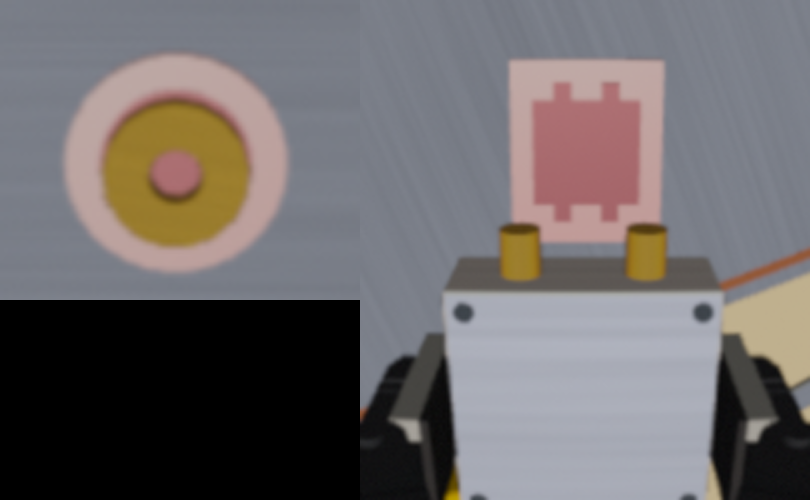

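The collar is now nearly concentric. The housing hangs level and square, and the housing pad and its imprint ((586,152)) are clear below.

```bash
python3 - <<'E'
from h import *
def g(tag,c,h,k,o):
    z=np.load(tag+".npz"); return plane((np.array(c,float)+.5)/k-.5+o,h,z['K'],z['T'],True)*1000
def rep(n,w):
    e=np.roll(w,-1,0)-w; print(n,w.mean(0).round(1),np.hypot(*e.T).round(1),np.degrees(np.arctan2(e[:,1],e[:,0])).round(1))
print("collar",g("wc3",[(103,175),(249,175),(176,104),(176,247)],.025,4,[215,120]).mean(0),"pad",g("wc3",[(64,162),(289,162),(176,53),(176,272)],.011,4,[215,120]).mean(0))
o=[170,100]
rep("padh",g("wh",np.array([(508,61),(664,61),(658,242),(516,242)])-[360,0],.011,2.5,o)); rep("impr",g("wh",np.array([(532,101),(640,101),(639,205),(534,205)])-[360,0],.011,2.5,o))
E
```

```text
collar [433.36162014 134.50099968] pad [434.29280322 134.42441602]
padh [ 592.  -241.7] [76.8 93.9 74.1 93.9] [ -21.8 -112.3  158.2   69.3]
impr [ 591.8 -241.7] [53.6 53.7 53.9 53.7] [ -21.8 -111.3  158.2   68.3]
```

```bash
python3 - <<'E'
from h import *
place([.5911,-.2414],68.25,.0115,.07)
look([.5911,-.2414],68.25,"wh2")
look([.4302,-.108],-35.5,"ws4")
a=np.load("wh2.npz")['p'][110:210,210:310,::-1]; b=np.load("ws4.npz")['p'][100:210,215:305,::-1]
r=lambda i,k:cv2.resize(i,None,fx=k,fy=k,interpolation=cv2.INTER_CUBIC)
a=cv2.copyMakeBorder(r(a,4),0,40,0,0,cv2.BORDER_CONSTANT); cv2.imwrite("pics/h2.png",np.hstack([a,r(b,4)]))
E
```

```text
touch True [ 0.5911 -0.2414  0.012 ] [-0.5  0.5  4. ]
36.0333
pad [258.8 159.9] [ 591.4 -241.7] [ 591.2 -244. ] 91.9 75.9 68.2
```

View pics/h2.png

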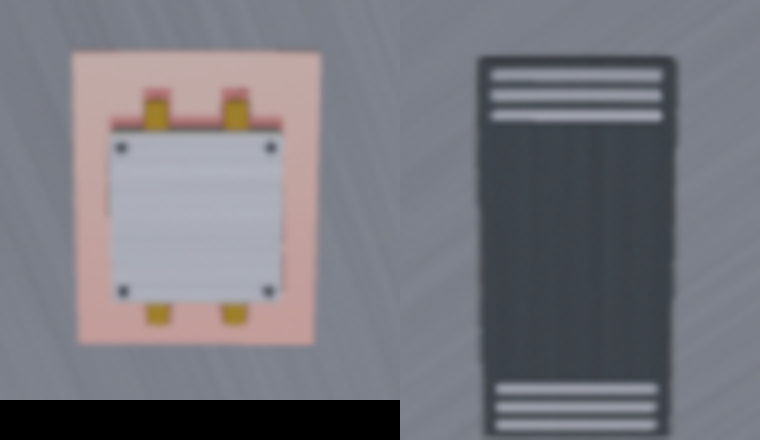

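The housing is square on its imprint, possibly a little low in the picture. Sink corners are at about (477,57), (676,57), (667,437) and (485,437).

```bash
python3 - <<'E'
from h import *
def g(tag,c,h,k,o):
    z=np.load(tag+".npz"); return plane((np.array(c,float)+.5)/k-.5+o,h,z['K'],z['T'],True)*1000
def rep(n,w):
    e=np.roll(w,-1,0)-w; print(n,w.mean(0).round(1),np.hypot(*e.T).round(1),np.degrees(np.arctan2(e[:,1],e[:,0])).round(1))
o=[210,110]
rep("pad",g("wh2",[(72,52),(322,52),(315,344),(78,344)],.011,4,o)); rep("holes",g("wh2",[(121,148),(271,148),(268,292),(123,292)],.031,4,o))
z=np.load("ws4.npz"); gr=cv2.cvtColor(z['p'],cv2.COLOR_RGB2GRAY); 
s=z['p'].astype(int); m=(gr<85).astype(np.uint8); m[:105]=0; m[215:]=0; m[:,:225]=0; m[:,:][:,292:]=0; m=cv2.morphologyEx(m,cv2.MORPH_CLOSE,np.ones((9,9)))
c=max(cv2.findContours(m,cv2.RETR_EXTERNAL,cv2.CHAIN_APPROX_NONE)[0],key=cv2.contourArea)
print(cv2.boundingRect(c),cv2.minAreaRect((plane(c[:,0],.023,z['K'],z['T'],True)*1000).astype(np.float32)))
rep("sink",g("ws4",np.array([(477,57),(676,57),(667,437),(485,437)])-[400,0],.023,4,[215,100]))
E
```

```text
pad [ 592.1 -241.5] [76.9 94.6 77.3 94.6] [ -21.8 -111.7  158.2   68. ]
holes [ 591.2 -243.1] [44.2 44.2 44.  44.2] [ -21.8 -112.1  158.2   68.1]
(235, 114, 49, 95) ((430.7713317871094, -108.11289978027344), (58.69104766845703, 118.4754867553711), 54.5214729309082)
sink [ 430.3 -107.9] [ 58.9 119.9  58.3 119.8] [-125.5  144.3   54.5  -35.4]
```

Housing sits 1.8 mm short along its x, so I'll nudge it the same way and then lift the heat sink.

```bash
python3 - <<'E'
from h import *
y=D(68.25); a=np.array([.5911,-.2414]); b=a+.002*np.array([np.cos(y),np.sin(y)])
movep([*a,.07],[np.pi,0,y]); move_l([*a,.012],feed=.1,max_force=8); gripper_to(0,45); move_l([*a,.017],feed=.05)
move_l([*b,.017],feed=.05); hold(.3); print(move_l([*b,.010],feed=.015,max_force=3),observe()['eef_pos']); gripper_to(.07); move_l([*b,.05],feed=.1); move_l([*b,.2],feed=.25)
look(b,68.25,"wh3"); pick([.4304,-.108],.007,-35.5,.08,70,"sink")
look([.6874,.0085],71.4,"wk")
a=np.load("wh3.npz")['p'][110:210,210:310,::-1]; b=np.load("wk.npz")['p'][100:300,170:350,::-1]
r=lambda i,k:cv2.resize(i,None,fx=k,fy=k,interpolation=cv2.INTER_CUBIC)
a=cv2.copyMakeBorder(r(a,3.5),0,150,0,0,cv2.BORDER_CONSTANT); cv2.imwrite("pics/k.png",np.hstack([a,r(b,2.5)]))
E
```

```text
True [ 0.59212615 -0.23971192  0.01333115]
pad [258.  159.9] [ 591.7 -241.3] [ 591.6 -242.8] 92.1 75.9 68.0
sink hit False open 0.057738959157783355 gf 76.03269696235657 [ 0.431  -0.1082  0.0077]
lifted 0.05820346089094976 [ 0.01 -0.08 -3.22] 48.775
```

View pics/k.png

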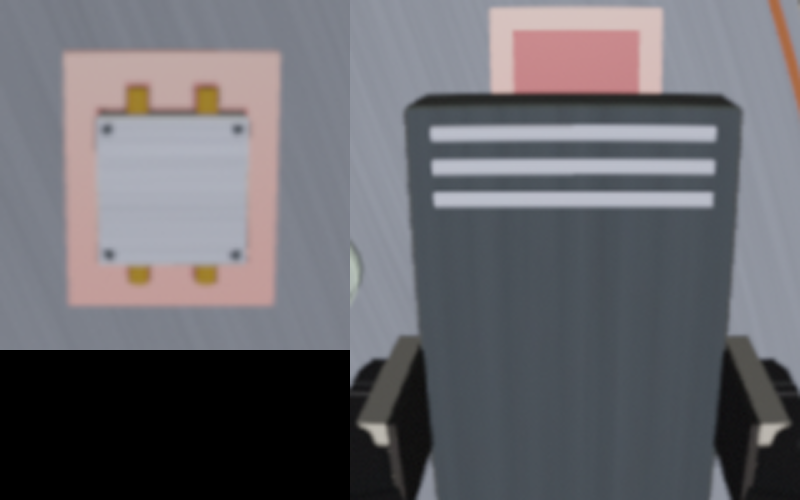

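The housing looks well centred now. The sink is held level and the far edge of its pad shows at (488,8)–(663,8); the pad centre follows from that.

```bash
python3 - <<'E'
from h import *
def g(tag,c,h,k,o):
    z=np.load(tag+".npz"); return plane((np.array(c,float)+.5)/k-.5+o,h,z['K'],z['T'],True)*1000
def rep(n,w):
    e=np.roll(w,-1,0)-w; print(n,w.mean(0).round(1),np.hypot(*e.T).round(1),np.degrees(np.arctan2(e[:,1],e[:,0])).round(1))
rep("pad",g("wh3",[(62,51),(281,51),(275,305),(67,305)],.011,3.5,[210,110])); rep("holes",g("wh3",[(107,130),(238,130),(235,255),(109,255)],.031,3.5,[210,110]))
for c,L in (([(488,8),(663,8)],72),([(513,31),(640,31)],61)):
    w=g("wk",np.array(c)-[350,0],.011,2.5,[170,100]); e=w[1]-w[0]; print(np.hypot(*e),np.degrees(np.arctan2(e[1],e[0]))+90, w.mean(0)-L*np.array([np.cos(D(71.4)),np.sin(D(71.4))]))
E
```

```text
pad [ 591.9 -241.2] [77.  94.2 77.6 94.3] [ -21.8 -111.7  158.2   67.9]
holes [ 592.3 -241.4] [44.1 43.8 43.7 43.8] [ -21.8 -112.2  158.2   68.3]
85.27437061762508 71.34002191919204 [688.39893908   7.54260729]
61.99034769218299 71.35306095501066 [688.65956107   6.83769964]
```

```bash
python3 - <<'E'
from h import *
place([.6878,.0085],71.4,.013,.08)
look([.6878,.0085],71.4,"wk2")
p,d,K,T=snap("top"); 
a=np.load("wk2.npz")['p'][90:240,200:320,::-1]
r=lambda i,k:cv2.resize(i,None,fx=k,fy=k,interpolation=cv2.INTER_CUBIC)
movep([.45,-.1,.35],[np.pi,0,D(30)])
p,_,_,_=snap("scene"); b=p[80:330,150:430,::-1]
cv2.imwrite("pics/k2.png",np.hstack([r(a,3.5),r(b,2.1)])[:, :800]) if 0 else cv2.imwrite("pics/k2.png",np.hstack([r(a,3),cv2.resize(b,(430,450))]))
def g(tag,c,h,k,o):
    z=np.load(tag+".npz"); return plane((np.array(c,float)+.5)/k-.5+o,h,z['K'],z['T'],True)*1000
E
```

```text
touch True [0.6878 0.0085 0.0138] [-0.4 -0.4  5. ]
53.8333
pad [259.3 177.9] [684.3  -4.6] [683.7 -13.8] 118.6 84.3 71.4
```

View pics/k2.png

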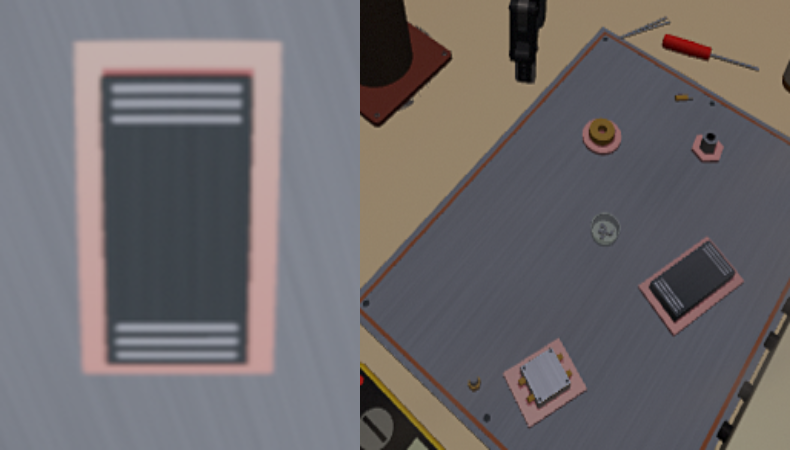

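All four pieces stand upright on their own pads, and the dish at (605,229) looks undisturbed. One check on the sink's offset.

```bash
python3 - <<'E'
from h import *
z=np.load("wk2.npz")
for n,c,h in (("pad",[(74,41),(282,42),(273,374),(82,374)],.011),("sink",[(101,76),(253,76),(246,364),(107,364)],.029)):
    w=plane((np.array(c,float)+.5)/3-.5+[200,90],h,z['K'],z['T'],True)*1000; e=np.roll(w,-1,0)-w; print(n,w.mean(0).round(1),np.hypot(*e.T).round(1),np.degrees(np.arctan2(e[:,1],e[:,0])).round(1))
print(observe()['time_s'],observe()['eef_pos'])
E
```

```text
pad [688.5   7.2] [ 84.6 144.6  85.  145. ] [ -18.9 -108.6  161.4   71.2]
sink [687.9   6.7] [ 59.  119.3  58.5 119.3] [ -18.6 -108.8  161.4   71.4]
55.35 [ 0.45048832 -0.09975015  0.34913915]
```

The sink is within 1 mm and square, so I'm handing in.

```bash
python3 -c "
from plant import *
print(job_done())"
```

```text
the job is handed in; nothing more can be done
None
```

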